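# Dock the returned solar lamp in the third gap of the charging rack

## Robot

A 6-joint arm with a two-finger parallel gripper is mounted at the origin on the work surface. World frame = base frame: x ahead of the robot, y to its left, z up, the work surface at z = 0. Lengths are in mm, angles in rad, forces in N, time in s.
With the tool pointing down it reaches from about 375 to 925 mm from the base axis. Payload 5.7 kg.
Tool frame: the origin (TCP) lies midway between the tips of the shut fingers; the grasp point (between the pads) lies 19 mm behind it; z points along the fingers, y is the line along which they close (so a half turn about z gives the same grasp; the last joint's range is limited). The gripper opens to 85 mm and grips with 20 to 120 N. Pads are 22 mm wide; open, the fingers measure 114 mm over their backs; the gripper's body (76 mm by 85 mm) begins 54 mm behind the grasp point. The pads swing forward as they close: fully open they stand 13 mm farther back than shut.
Start: joints at [1.138, 0.359, 1.51, -0, 1.272, -0.115], TCP at [187.479, 569.925, 231.267] pointing down, gripper open.
Joint ranges: [-2.97, 2.97], [-1.01, 2.36], [0.21, 2.38], [-0.96, 4.11], [0.2, 2.71], [-2.98, 2.98]. Speed limits (rad/s): [2.39, 2.39, 3.14, 3.14, 3.14, 3.14].

## Interface

Orientations are given as a unit quaternion [w, x, y, z].
In Python, from bench import * gives the robot as it stands.
- The arm moves only by the tool servo_tool, never from a script. Its arguments are lists of equal length, an entry for each row: "hand": the finger opening in cm, from 0 to 8.54; "dp": the shift along the tool's x, y, z in cm, a list of three; "turn": the turn about the tool's z in degrees. In form: {"hand": [hand, ...], "dp": [[dx, dy, dz], ...], "turn": [turn, ...]}. A call has 1 to 10 rows; each row shifts and turns the commanded pose from where the row before left it, along the tool's axes as they then stand; what a row does not reach is not made up. A row lasts 1/8 s, in which the tool goes at most 62.5 mm and 10.7 degrees, less where a joint would pass 70% of its speed; a pose out of reach is approached as far as the arm can. A call is refused whole if a number of a shift passes 6.25 or a number of a turn 10.7, either way. A call with a gripper value outside its range is refused whole. The fingers move at their own pace and stop on an object; "force" is the grip in N (left out, the last holds). Time passes only in rows, so rows that do not move let the fingers close. It gives the time, the measured TCP pose, the force, the opening and the grip force at its end, in the units of the state.
- get_state(): the state, without advancing time (a new reading comes with each control period).
- grab_frame(name): name is "scene" or "top" or "wrist"; returns (picture, depth): 384x512x3 uint8, blue, green, red; 384x512 float32, mm along the optical axis (not along the pixel's ray), 0 where there is no reading.
- camera_params(name): a dict with "fov_y" (degrees; the focal length in pixels is half the picture's height over the tangent of half this angle, whatever the lens; pixels are square), "cx", "cy" (the principal point, pixels), "distortion" ([k1, k2, p1, p2, k3] as OpenCV has them; the pictures are not rectified), "world_from_camera" (4x4, takes a point from camera to world coordinates); the wrist camera has in their place "hand_eye" (4x4, takes a point from camera to tool coordinates, whose origin is the TCP and whose axes are the flange's). Camera axes: x right, y up, looking along -z (the intrinsics and any distortion apply to the point x, -y, -z); pixel columns grow to the right and rows downward; lengths in mm; the calibration is good to about 2 mm. A picture is of the moment at which its call begins: read the wrist's pose just before it. camera_params takes no time and is no camera call.
- finish_job(): hands the job in; it is judged then, once.
The state is a dict: "t": time; "q": joint angles; "joint_velocities": joint speeds; "joint_efforts": joint torques, N m; "position": TCP position; "orientation": TCP orientation; "ft_force": force on the tool from outside, world axes, zero at the start; "wrist_torque": the same for the moment, N m; "opening": opening from 0.0 (shut) to 1.0 (fully open); "grip_force": force on a finger pad.
Only numpy, scipy, OpenCV 4.12 (cv2) and the standard library are available. Lean on these libraries where they do the work, as an engineer would, in place of code of your own. Each camera call takes 0.05 s, during which the arm holds its last target. There are 200 camera calls.

## Task

Put the returned solar lamp, which stands loose on the table before the charging rack, into the rack's third gap, counted from the end of the rack where the pencil tin stands and counting every gap, filled or empty. First count the gaps by running one fingertip lightly along the top of the rack's front rail from that end, touching the rail over the first, the second and the third gap in turn and going no further along it; then push the lamp along the table into that third gap until it is fully home against the contacts at the back. The lamp stays down on the table all the time, never lifted or tipped, and the pencil tin, the mug and the lamp already docked are left where they stand.

Things in the scene. Friction and masses are not known exactly. Their poses are not given: they have to be found in the camera images.
- rack: wooden charging rack fixed to the table, 462 wide, 66 mm high: a row of six gaps open at the robot's side and above, floored by the table. Origin at table level under the middle of the rail's front edge; x points into the gaps, y along the rail to the robot's left. Gap centres at y = +185, +111, +37, -37, -111, -185 mm, each 64 mm wide between 10 mm dividers; the rail spans x = 0 to 20 mm, z = 54 to 66 mm
- contacts (a point): middle of the back of the rack, 16 mm above the table, in the plane of the tips of the brass contact studs (two rigid studs in each gap, 72 mm behind the rail's front edge, 4 mm proud of the 50 mm high back board); a lamp slides in under the rail until it meets them
- rail_a: the stretch of the rack's front rail over gap 1 counted from the robot's LEFT (+y) end of the rack; origin in the middle of its flat top face, 66 mm above the table; 64 mm long along y, 20 mm deep along x, 12 mm thick. The gap lies under and behind it, centred on the same y of the rack's frame; the six stretches and the 10 mm divider tops between them form one smooth, continuous, level rail
- rail_b: the stretch of the rack's front rail over gap 2 counted from the robot's LEFT (+y) end of the rack; origin in the middle of its flat top face, 66 mm above the table; 64 mm long along y, 20 mm deep along x, 12 mm thick. The gap lies under and behind it, centred on the same y of the rack's frame
- rail_c: the stretch of the rack's front rail over gap 3 counted from the robot's LEFT (+y) end of the rack; origin in the middle of its flat top face, 66 mm above the table; 64 mm long along y, 20 mm deep along x, 12 mm thick. The gap lies under and behind it, centred on the same y of the rack's frame
- rail_d: the stretch of the rack's front rail over gap 4 counted from the robot's LEFT (+y) end of the rack; origin in the middle of its flat top face, 66 mm above the table; 64 mm long along y, 20 mm deep along x, 12 mm thick. The gap lies under and behind it, centred on the same y of the rack's frame
- rail_e: the stretch of the rack's front rail over gap 5 counted from the robot's LEFT (+y) end of the rack; origin in the middle of its flat top face, 66 mm above the table; 64 mm long along y, 20 mm deep along x, 12 mm thick. The gap lies under and behind it, centred on the same y of the rack's frame
- rail_f: the stretch of the rack's front rail over gap 6 counted from the robot's LEFT (+y) end of the rack; origin in the middle of its flat top face, 66 mm above the table; 64 mm long along y, 20 mm deep along x, 12 mm thick. The gap lies under and behind it, centred on the same y of the rack's frame
- lamp: returned solar lamp, a loose white box 80 long (x), 54 wide (y), 34 mm high, dark solar cell on top, about 0.2 kg, slides on the table; origin mid-underside. Its -x end, with the black toggle switch on top (to 41 mm), faces the robot, its +x end with brass pads the rack. Home, it meets the studs: origin at x = 32 mm of the rack's frame, its -x end 8 mm out in front of the rail
- docked_lamp: an identical lamp, loose, already home in the fifth gap from the robot's left; origin in the middle of its underside; leave alone
- pencil_tin: green plastic pencil tin, 74 mm across, 95 mm high (pencils to 135 mm), loose, standing beside one end of the rack (either end); origin in the middle of its underside; the count begins at its end; leave alone
- mug: stainless steel mug, 80 mm across, 85 mm high, with a handle, loose, standing beside the other end of the rack; origin in the middle of its underside; leave alone. (Well off to the robot's left a yellow clipboard lies fixed on the table, its clip 27 mm high)

How it is judged:
By the outcome, as a careful person would: the job done as asked, in the order asked, and still so for the second after the job is handed in, with the robot touching nothing.
It also fails if it takes over 67 s, if anything falls off the work surface, if the arm or the gripper's body presses on something with over 40 N, if the wrist force passes 120 N, or if a joint passes its speed limit or range.

## Working session

There is one attempt and no reset: what is moved stays moved. The work goes in short steps, Python scripts to look and compute and a tool call to move; the robot and the scene stay as the last step left them, time stands still between calls to the robot, and variables do not carry over. Pictures are saved under pics/ and viewed, at most 10 in all, crops included, and the job is handed in when it is done.

Besides the shell and the picture viewer there is one more tool, called after ">>>" by a JSON object that holds its "op" and its "data", one argument or row to a line. servo_tool: Moves the arm, as the interface text tells. Its arguments: {"type":"object","properties":{"hand":{"type":"array","items":{"type":"number"}},"dp":{"type":"array","items":{"type":"array","items":{"type":"number"}}},"turn":{"type":"array","items":{"type":"number"}},"force":{"type":"number"}},"required":["hand","dp","turn"]}

```bash
mkdir -p pics; cat > h.py <<'E'
from bench import *
import numpy as np, cv2
from scipy.spatial.transform import Rotation as R
def K(p,h=384):
    f=h/2/np.tan(np.radians(p["fov_y"])/2)
    return np.array([[f,0,p["cx"]],[0,f,p["cy"]],[0,0,1.]])
def pose(name,s=None):
    p=camera_params(name)
    if name!="wrist": return p,np.array(p["world_from_camera"])
    T=np.eye(4); o=s["orientation"]; T[:3,:3]=R.from_quat([o[1],o[2],o[3],o[0]]).as_matrix(); T[:3,3]=s["position"]
    return p,T@np.array(p["hand_eye"])
def rays(name,px,s=None):
    p,T=pose(name,s)
    n=cv2.undistortPoints(np.array(px,float).reshape(-1,1,2),K(p),np.array(p["distortion"])).reshape(-1,2)
    d=np.c_[n[:,0],-n[:,1],-np.ones(len(n))]@T[:3,:3].T
    return T[:3,3],d
def onz(name,px,z,s=None):
    o,d=rays(name,px,s); return o+d*((z-o[2])/d[:,2])[:,None]
def cloud(name,depth,s=None):
    v,u=np.mgrid[0:384,0:512]
    o,d=rays(name,np.c_[u.ravel(),v.ravel()],s)
    return (o+d*depth.reshape(-1,1)).reshape(384,512,3)
E
python3 - <<'E'
from h import *
s=get_state(); print(s)
for n in("scene","top"):
    im,d=grab_frame(n); cv2.imwrite(f"pics/{n}.png",im); np.savez(n,im=im,d=d); p=camera_params(n); print(n,p["fov_y"],np.round(p["world_from_camera"],2).tolist())
print(camera_params("wrist"))
E
```

```text
{'t': 0.0, 'q': array([ 1.13791918e+00,  3.59551370e-01,  1.51147220e+00,  1.95142981e-06,
        1.27248011e+00, -1.15118518e-01]), 'joint_velocities': array([ 0.00040562,  0.0004331 , -0.00020647, -0.00153116,  0.00088773,
        0.00013771]), 'joint_efforts': array([-4.12294412e-04, -5.27614152e+01, -2.78619629e+01, -5.32385366e-04,
        1.32030307e-02, -1.59262009e-05]), 'position': array([187.1856909 , 569.32014491, 230.41084497]), 'orientation': array([-2.59442604e-04,  1.58211947e-01,  9.87404713e-01, -9.19617588e-04]), 'ft_force': array([0.14367678, 0.03703998, 0.72389272]), 'wrist_torque': array([ 0.02281728, -0.0176952 ,  0.0047903 ]), 'grip_force': 0.0, 'opening': 1.0023354973475473}
scene 54.101388805632645 [[-0.72, -0.5, 0.48, 1067.4], [0.7, -0.52, 0.49, 484.63], [0.0, 0.69, 0.72, 728.98], [0.0, 0.0, 0.0, 1.0]]
top 56.588954737582746 [[0.03, 0.99, -0.14, 488.82], [-1.0, 0.03, 0.0, 30.86], [0.01, 0.14, 0.99, 869.82], [0.0, 0.0, 0.0, 1.0]]
{'fov_y': 66.83397508634663, 'cx': 253.84797836494434, 'cy': 200.53084565345682, 'distortion': array([-0.00285046,  0.        ,  0.        ,  0.        ,  0.        ]), 'hand_eye': array([[-4.44597412e-04,  9.48133504e-01,  3.17872082e-01,
         8.24072996e+01],
       [ 9.99999900e-01,  4.37696291e-04,  9.31281823e-05,
         5.21319203e-01],
       [-5.08334814e-05,  3.17872092e-01, -9.48133604e-01,
        -1.44142593e+02],
       [ 0.00000000e+00,  0.00000000e+00,  0.00000000e+00,
         1.00000000e+00]])}
```

View pics/top.png

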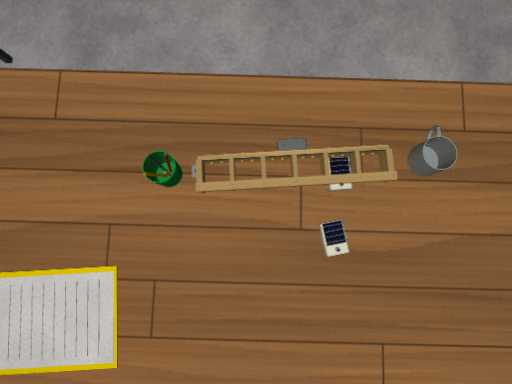

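View pics/scene.png

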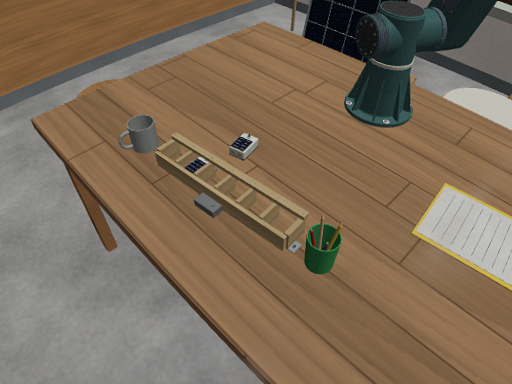

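The top view shows the green tin at (162,168), at the rack's left (+y) end, so the third gap is c, at about (279,165). The mug is at (432,156), the docked lamp at (340,168), and the loose lamp at (334,238), slightly turned.

```bash
cat > m.py <<'E'
from h import *
def lamp(name,im,d,s=None,roi=None):
    P=cloud(name,d,s)
    hsv=cv2.cvtColor(im,cv2.COLOR_BGR2HSV)
    return P,hsv
z=np.load("top.npz"); im,d=z["im"],z["d"]; P=cloud("top",d)
t=P[300,200]; print("table",t)
hsv=cv2.cvtColor(im,cv2.COLOR_BGR2HSV)
m=(abs(P[...,2]-66)<5); m[:140]=0;m[200:]=0;m[:,:190]=0;m[:,402:]=0
print("rail z",np.median(P[m][:,2]),m.sum())
# front rail: lower outline of wood mask
c=onz("top",[(197,191),(396,180),(195,155),(390,146)],66); print(np.round(c,1))
# per-column lower edge of m
e=[]
for u in range(200,395):
    v=np.where(m[:,u])[0]
    if len(v): e.append((u,v.max()+.5))
e=np.array(e); w=onz("top",e,66)
l=cv2.fitLine(w[:,:2].astype(np.float32),cv2.DIST_HUBER,0,.01,.01).ravel(); print("front line",l,"yaw deg",np.degrees(np.arctan2(-l[0]*np.sign(l[1]),abs(l[1]))))
b=P[m]; r=b[:,:2]; dirv=l[:2]*np.sign(l[1]); pr=r@dirv; print("ext",np.percentile(pr,[0,.5,99.5,100]))
# lamp
g=(P[...,2]>20)&(P[...,2]<50); g[:195]=0; g[:,:300]=0; g[:,370:]=0;g[275:]=0
q=P[g]; print("lamp z",np.median(q[:,2]),g.sum()); 
cn=max(cv2.findContours(g.astype(np.uint8),0,1)[0],key=cv2.contourArea).reshape(-1,2)
print(cv2.minAreaRect(onz("top",cn,34)[:,:2].astype(np.float32)))
tm=cv2.inRange(hsv,(45,80,30),(85,255,255)); print("tin", cv2.boundingRect(tm))
q=P[(tm>0)&(abs(P[...,2]-90)<12)]; print(q.min(0),q.max(0))
E
python3 m.py
```

```text
table [337.42512367 159.08075909  -0.37231465]
rail z 65.85739411962913 1803
[[ 587.8  168.2   66. ]
 [ 626.4 -285.5   66. ]
 [ 671.1  177.2   66. ]
 [ 706.  -273.6   66. ]]
front line [ 8.9649037e-02 -9.9597341e-01  6.0697620e+02 -5.8996662e+01] yaw deg 5.1434164
ext [-342.70945638 -340.13266807  117.23154829  119.52050622]
lamp z 32.985805077829696 815
((492.14532470703125, -148.8820037841797), (79.53572845458984, 57.36619186401367), 12.587347984313965)
tin (142, 145, 143, 42)
[600.14241922 213.46876356  78.27543884] [671.85006856 286.66266955 101.37061251]
```

>>> {"op": "servo_tool", "data": {
  "hand": [8.54,8.54,8.54,8.54,8.54,8.54,8.54],
  "dp": [
    [0,0,0],
    [0,0,0],
    [0,0,0],
    [0,0,0],
    [0,0,0],
    [0,0,0],
    [0,0,0]
  ],
  "turn": [10,10,10,10,10,10,6.7]
}}

```text
t: 0.98
position: [187.3, 569.5, 230.7]
orientation: [0.0, 0.677, 0.736, -0.001]
ft_force: [-0.1, -1.3, -0.4]
opening: 1.002
grip_force: 0.0
```

>>> {"op": "servo_tool", "data": {
  "hand": [8.54,8.54,8.54,8.54,8.54,8.54,8.54,8.54,8.54,8.54],
  "dp": [
    [-3.5,2.4,0],
    [-3.5,2.4,0],
    [-3.5,2.4,0],
    [-3.5,2.4,0],
    [-3.5,2.4,0],
    [-3.5,2.4,0],
    [-3.5,2.4,0],
    [-3.5,2.4,0],
    [-3.5,2.4,0],
    [-3.5,2.4,0]
  ],
  "turn": [0,0,0,0,0,0,0,0,0,0]
}}

```text
t: 2.22
position: [458.1, 241.3, 231.0]
orientation: [-0.0, 0.675, 0.738, -0.0]
ft_force: [0.3, 0.5, 0.2]
opening: 1.0
grip_force: 0.0
```

>>> {"op": "servo_tool", "data": {
  "hand": [8.54,8.54,8.54,8.54,8.54,8.54,8.54,8.54,8.54],
  "dp": [
    [-3.2,2.1,0],
    [-3.2,2.1,0],
    [-3.2,2.1,0],
    [-3.0,2.1,0],
    [0,0,3],
    [0,0,3],
    [0,0,3],
    [0,0,2],
    [0,0,0]
  ],
  "turn": [0,0,0,0,0,0,0,0,0]
}}

```text
t: 3.35
position: [550.7, 124.3, 119.5]
orientation: [-0.001, 0.675, 0.738, -0.002]
ft_force: [0.3, 0.6, -0.3]
opening: 1.0
grip_force: 0.0
```

```bash
python3 - <<'E'
from h import *
s=get_state(); im,d=grab_frame("wrist"); cv2.imwrite("pics/w1.png",im); print(s["position"],s["orientation"],s["ft_force"])
np.savez("w1",im=im,d=d)
P=cloud("wrist",d,s); m=abs(P[...,2]-66)<4
print(m.sum(),np.median(P[m][:,2]))
o=np.array([606.8,-57.5]); c,sn=np.cos(.0898),np.sin(.0898)
r=(P[m][:,:2]-o)@np.array([[c,-sn],[sn,c]])
for y in (130,150,165,185,200):
    k=r[abs(r[:,1]-y)<4][:,0]; k=k[(k>-30)&(k<40)]; print(y,len(k),np.percentile(k,[2,50,98]) if len(k) else '')
print("ymax",np.percentile(r[:,1],[0,99]))
E
```

```text
[550.66811569 124.33875035 119.49234185] [-0.00145781  0.6750304   0.73778649 -0.00171196] [ 0.29771692  0.61380659 -0.29261471]
6754 67.50014008385496
130 230 [ 0.42363231  9.89601919 19.91468119]
150 255 [ 0.57047929  9.9655163  20.00724888]
165 272 [ 0.4525462   9.94802127 20.13635791]
185 298 [ 0.53747771 10.14113859 20.14555277]
200 314 [ 0.54847973  9.87913171 20.18236957]
ymax [ 51.5659383  319.25991354]
```

View pics/w1.png

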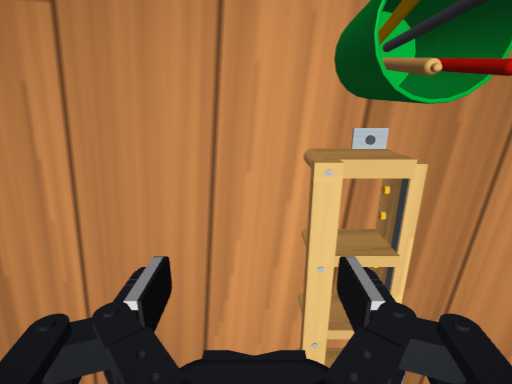

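The rail's front edge lies at x_r = 0 to 20, as expected. The right finger's tip is near (352,260) and the tin at (430,50) is clear. I'll check the tip's offset from the TCP.

```bash
python3 - <<'E'
from h import *
s=get_state(); z=np.load("w1.npz"); P=cloud("wrist",z["d"],s)
p=P[240:330,330:400].reshape(-1,3); o=np.array([606.8,-57.5]); c,sn=np.cos(.0898),np.sin(.0898)
q=p[(p[:,2]>100)]; r=(q[:,:2]-o)@np.array([[c,-sn],[sn,c]])
for a in range(105,190,8):
    k=(q[:,2]>=a)&(q[:,2]<a+8)
    if k.sum(): print(a,k.sum(),np.percentile(r[k,0],[2,50,98]).round(1),np.percentile(r[k,1],[2,98]).round(1))
E
```

```text
129 33 [3.5 3.7 4.1] [177.6 194.7]
137 308 [ 3.3  3.7 14.8] [176.7 198.2]
145 478 [ 3.4  3.9 16.8] [176.9 198.5]
153 578 [ 3.3  4.  16.7] [176.8 198.4]
161 639 [ 3.3  4.  16.8] [177.9 198.5]
169 523 [ 3.4  5.4 12.9] [185.4 199.3]
177 417 [ 1.2  7.4 12. ] [198.1 200.9]
185 278 [-6.   3.6  9.3] [198.  203.2]
```

>>> {"op": "servo_tool", "data": {
  "hand": [8.54,8.54,8.54,8.54,8.54,8.54],
  "dp": [
    [0,0,2],
    [0,0,2],
    [0,0,1.4],
    [0,0,0.4],
    [0,0,0],
    [0,0,0]
  ],
  "turn": [0,0,0,0,0,0]
}}

```text
t: 4.15
position: [553.0, 124.6, 64.0]
orientation: [0.0, 0.675, 0.738, 0.0]
ft_force: [0.2, -0.8, 1.3]
opening: 1.003
grip_force: 0.0
```

>>> {"op": "servo_tool", "data": {
  "hand": [8.54,8.54,8.54,8.54],
  "dp": [
    [0,0,0.15],
    [0,0,0.15],
    [0,0,0],
    [0,0,0]
  ],
  "turn": [0,0,0,0]
}}

```text
t: 4.65
position: [552.4, 124.5, 60.3]
orientation: [0.0, 0.675, 0.738, -0.0]
ft_force: [-0.2, 0.4, -0.4]
opening: 1.001
grip_force: 0.0
```

>>> {"op": "servo_tool", "data": {
  "hand": [8.54,8.54,8.54,8.54],
  "dp": [
    [0,0,0.15],
    [0,0,0.15],
    [0,0,0],
    [0,0,0]
  ],
  "turn": [0,0,0,0]
}}

```text
t: 5.15
position: [552.4, 124.5, 57.2]
orientation: [-0.0, 0.675, 0.738, -0.0]
ft_force: [-0.0, 0.1, -0.1]
opening: 1.001
grip_force: 0.0
```

>>> {"op": "servo_tool", "data": {
  "hand": [8.54,8.54,8.54],
  "dp": [
    [0,0,0.15],
    [0,0,0],
    [0,0,0]
  ],
  "turn": [0,0,0]
}}

```text
t: 5.52
position: [552.4, 124.5, 55.8]
orientation: [0.0, 0.675, 0.738, -0.0]
ft_force: [0.2, 0.5, 0.3]
opening: 0.999
grip_force: 0.0
```

>>> {"op": "servo_tool", "data": {
  "hand": [8.54,8.54,8.54],
  "dp": [
    [0,0,0.1],
    [0,0,0],
    [0,0,0]
  ],
  "turn": [0,0,0]
}}

```text
t: 5.9
position: [552.4, 124.5, 54.8]
orientation: [0.0, 0.675, 0.738, -0.0]
ft_force: [0.2, -0.0, -0.5]
opening: 1.002
grip_force: 0.0
```

>>> {"op": "servo_tool", "data": {
  "hand": [8.54,8.54,8.54],
  "dp": [
    [0,0,0.1],
    [0,0,0],
    [0,0,0]
  ],
  "turn": [0,0,0]
}}

```text
t: 6.28
position: [552.4, 124.5, 53.8]
orientation: [0.0, 0.675, 0.738, -0.0]
ft_force: [-0.6, 0.3, -0.4]
opening: 0.998
grip_force: 0.0
```

>>> {"op": "servo_tool", "data": {
  "hand": [8.54,8.54,8.54],
  "dp": [
    [0,0,0.05],
    [0,0,0],
    [0,0,0]
  ],
  "turn": [0,0,0]
}}

```text
t: 6.65
position: [552.4, 124.5, 53.3]
orientation: [0.0, 0.675, 0.738, -0.0]
ft_force: [0.3, 0.3, -0.5]
opening: 1.002
grip_force: 0.0
```

>>> {"op": "servo_tool", "data": {
  "hand": [8.54,8.54,8.54],
  "dp": [
    [0,0,0.05],
    [0,0,0],
    [0,0,0]
  ],
  "turn": [0,0,0]
}}

```text
t: 7.02
position: [552.5, 124.5, 52.9]
orientation: [0.0, 0.675, 0.738, 0.0]
ft_force: [-0.5, 0.4, 1.7]
opening: 1.003
grip_force: 0.8
```

>>> {"op": "servo_tool", "data": {
  "hand": [8.54,8.54,8.54],
  "dp": [
    [0,0,0.05],
    [0,0,0],
    [0,0,0]
  ],
  "turn": [0,0,0]
}}

```text
t: 7.4
position: [552.5, 124.6, 52.8]
orientation: [0.0, 0.675, 0.738, 0.0]
ft_force: [-1.3, 0.6, 6.6]
opening: 1.0
grip_force: 3.2
```

Contact, at about 6 N. Next I slide along the rail to gap 2.

>>> {"op": "servo_tool", "data": {
  "hand": [8.54,8.54,8.54,8.54,8.54,8.54,8.54,8.54,8.54],
  "dp": [
    [-0.6,0,0],
    [-1,0,0],
    [-1,0,0],
    [-1,0,0],
    [-1,0,0],
    [-1,0,0],
    [-1,0,0],
    [-0.8,0,0],
    [0,0,0]
  ],
  "turn": [0,0,0,0,0,0,0,0,0]
}}

```text
t: 8.52
position: [559.9, 49.9, 52.8]
orientation: [0.001, 0.675, 0.738, 0.0]
ft_force: [0.2, -0.1, 6.2]
opening: 0.999
grip_force: 2.9
```

>>> {"op": "servo_tool", "data": {
  "hand": [8.54,8.54,8.54,8.54,8.54,8.54,8.54,8.54,8.54],
  "dp": [
    [-0.6,0,0],
    [-1,0,0],
    [-1,0,0],
    [-1,0,0],
    [-1,0,0],
    [-1,0,0],
    [-1,0,0],
    [-0.6,0,0],
    [0,0,0]
  ],
  "turn": [0,0,0,0,0,0,0,0,0]
}}

```text
t: 9.65
position: [566.0, -21.7, 52.8]
orientation: [0.001, 0.675, 0.738, 0.0]
ft_force: [-1.1, 1.5, 6.2]
opening: 1.004
grip_force: 3.2
```

>>> {"op": "servo_tool", "data": {
  "hand": [8.54,8.54,8.54,8.54,8.54,8.54,8.54,8.54,8.54,8.54],
  "dp": [
    [0,0,-2],
    [0,0,-3],
    [0,0,-3],
    [0,0,-3],
    [-3,-2.1,0],
    [-3,-2.1,0],
    [-3,-2.1,0],
    [-3,-2.2,0],
    [0,0,0],
    [0,0,0]
  ],
  "turn": [0,0,0,0,0,0,0,0,10.3,10.3]
}}

```text
t: 10.9
position: [490.4, -149.1, 161.9]
orientation: [-0.0, 0.798, 0.602, -0.001]
ft_force: [0.1, 0.4, -0.3]
opening: 1.001
grip_force: 0.0
```

>>> {"op": "servo_tool", "data": {
  "hand": [8.54,8.54,8.54,8.54,8.54,8.54,8.54],
  "dp": [
    [0,0,0],
    [0,0,0],
    [0,0,0],
    [0,0,0],
    [0,0,0],
    [0,0,0],
    [0,0,0]
  ],
  "turn": [10.3,10.3,10.3,10.3,10.3,10.3,0]
}}

```text
t: 11.78
position: [490.8, -148.4, 161.9]
orientation: [0.0, 0.994, 0.111, -0.001]
ft_force: [-0.3, 0.4, -0.6]
opening: 1.0
grip_force: 0.0
```

```bash
cat > l.py <<'E'
from h import *
import sys
n=sys.argv[1]; s=get_state(); im,d=grab_frame("wrist"); cv2.imwrite(f"pics/{n}.png",im)
P=cloud("wrist",d,s); R0=s["position"]; o=np.array([606.8,-57.5]); c,sn=np.cos(.0898),np.sin(.0898); M=np.array([[c,-sn],[sn,c]])
print("tcp",R0,"rack",(R0[:2]-o)@M,"q",s["orientation"].round(4),"q6",s["q"][5])
g=((abs(P[...,2]-34)<6)&(P[...,0]<615)).astype(np.uint8)
g=cv2.morphologyEx(g,cv2.MORPH_OPEN,np.ones((3,3)))
for cn in cv2.findContours(g,0,1)[0]:
    if cv2.contourArea(cn)<2000: continue
    cn=cn.reshape(-1,2); rc=cv2.minAreaRect(onz("wrist",cn,34,s)[:,:2].astype(np.float32)); print(rc, "rack",(np.array(rc[0])-o)@M, "z",np.median(P[g>0][:,2]))
m=(abs(P[...,2]-66)<4)
r=(P[m][:,:2]-o)@M
if len(r): print("rail x",[np.percentile(r[(abs(r[:,1]-y)<5)&(abs(r[:,0]-10)<15)][:,0],[2,98]).round(1) if ((abs(r[:,1]-y)<5)&(abs(r[:,0]-10)<15)).sum()>20 else None for y in(37,0,-37,-111,-148)])
E
python3 l.py w2
```

```text
tcp [ 490.79887586 -148.41699532  161.94672449] rack [-123.68709718  -80.14775625] q [ 0.000e+00  9.938e-01  1.111e-01 -5.000e-04] q6 0.9204087590197537
((493.8152770996094, -150.98178100585938), (76.76593017578125, 54.77853775024414), 12.730244636535645) rack [-120.91285829  -82.97271653] z 34.58235562095439
rail x [array([ 1.1, 12.3]), array([ 1., 17.]), array([ 0.9, 20.6]), array([ 0.7, 20.4]), array([ 0.9, 20.6])]
```

View pics/w2.png

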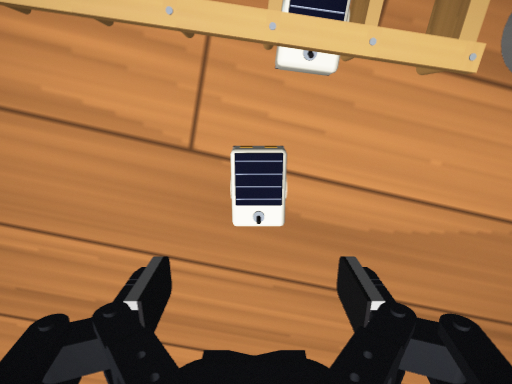

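The lamp is centred between the fingers near (259,187) and aligned with them. I'll lower the fingers around it and set the opening just wider than the lamp, without gripping it.

>>> {"op": "servo_tool", "data": {
  "hand": [8.54,8.54,8.54,8.54,8.54,8.54,8.54,8.54,8.54],
  "dp": [
    [0.2,0.25,0],
    [0,0,3],
    [0,0,3],
    [0,0,3],
    [0,0,3],
    [0,0,2],
    [0,0,1.2],
    [0,0,0],
    [0,0,0]
  ],
  "turn": [0,0,0,0,0,0,0,0,0]
}}

```text
t: 12.95
position: [494.5, -150.2, 11.0]
orientation: [0.0, 0.994, 0.111, 0.0]
ft_force: [-0.1, -0.8, -0.1]
opening: 1.0
grip_force: 0.0
```

>>> {"op": "servo_tool", "data": {
  "hand": [7.5,6.5,5.8,5.8,5.8],
  "dp": [
    [0,0,0],
    [0,0,0],
    [0,0,0],
    [0,0,0],
    [0,0,0]
  ],
  "turn": [0,0,0,0,0],
  "force": 20
}}

```text
t: 13.58
position: [494.0, -150.0, 10.4]
orientation: [0.0, 0.994, 0.111, 0.0]
ft_force: [0.7, -0.4, 0.3]
opening: 0.678
grip_force: 0.2
```

>>> {"op": "servo_tool", "data": {
  "hand": [5.8,5.8,5.8,5.8,5.8,5.8,5.8,5.8,5.8,5.8],
  "dp": [
    [0,0,0],
    [0,0,0],
    [0,0,0],
    [0,0,0],
    [0,-0.3,0],
    [0,-0.6,0],
    [0,-0.9,0],
    [0,-0.9,0],
    [0,-0.9,0],
    [0,-0.9,0]
  ],
  "turn": [2,2,2,1.6,0,0,0,0,0,0]
}}

```text
t: 14.82
position: [489.8, -104.4, 10.3]
orientation: [0.0, 0.999, 0.045, -0.0]
ft_force: [1.1, -2.0, 0.3]
opening: 0.677
grip_force: 1.0
```

>>> {"op": "servo_tool", "data": {
  "hand": [5.8,5.8,5.8,5.8,5.8,5.8,5.8,5.8,5.8,5.8],
  "dp": [
    [0,-0.9,0],
    [0,-0.9,0],
    [0,-0.9,0],
    [0,-0.9,0],
    [0,-0.9,0],
    [0,-0.9,0],
    [0,-0.8,0],
    [0,-0.5,0],
    [0,-0.2,0],
    [0,0,0]
  ],
  "turn": [0,0,0,0,0,0,0,0,0,0]
}}

```text
t: 16.08
position: [483.4, -36.1, 10.2]
orientation: [-0.0, 0.999, 0.044, -0.0]
ft_force: [-0.5, 0.5, 0.1]
opening: 0.676
grip_force: 0.0
```

```bash
python3 l.py w3
```

```text
tcp [483.42980194 -36.07476813  10.20076453] rack [-120.95170013   32.40266296] q [-2.00e-04  9.99e-01  4.43e-02 -3.00e-04] q6 1.2645210732609695
((486.5485534667969, -44.04925537109375), (78.44313049316406, 69.02560424804688), 5.067875385284424) rack [-118.56066191   24.18061978] z 35.09416293867312
rail x [None, None, None, None, None]
```

View pics/w3.png

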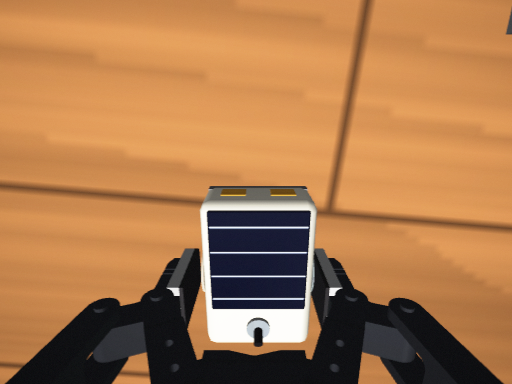

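The lamp is square between the fingers and on the table. I'll nudge it 3 mm to the gap's line, open, rise and go behind it.

>>> {"op": "servo_tool", "data": {
  "hand": [5.8,5.8,5.8,5.8,7,8.5,8.5,8.5],
  "dp": [
    [0,-0.15,0],
    [0,-0.15,0],
    [0,0,0],
    [0,0.1,0],
    [0,0,0],
    [0,0,0],
    [0,0,0],
    [0,0,0]
  ],
  "turn": [0,0,0,0,0,0,0,0]
}}

```text
t: 17.12
position: [483.6, -34.4, 10.3]
orientation: [0.0, 0.999, 0.044, -0.0]
ft_force: [-0.3, -0.2, 0.2]
opening: 0.99
grip_force: 0.0
```

>>> {"op": "servo_tool", "data": {
  "hand": [8.5,8.5,8.5,8.5,8.5,8.5,8.5],
  "dp": [
    [0,0,-1.5],
    [0,0,-3],
    [0,0,-3],
    [-2,0,-2],
    [-2,0,0],
    [-2,0,0],
    [0,0,0]
  ],
  "turn": [0,0,0,0,0,0,0]
}}

```text
t: 18.0
position: [422.4, -39.5, 106.0]
orientation: [-0.0, 0.999, 0.044, -0.0]
ft_force: [0.6, 0.0, 1.2]
opening: 0.996
grip_force: 0.0
```

```bash
python3 l.py w4
```

```text
tcp [422.369218   -39.51445617 106.01662589] rack [-182.07472098   34.45270839] q [-1.00e-04  9.99e-01  4.42e-02 -3.00e-04] q6 1.22618759991654
((483.7344665527344, -34.381385803222656), (77.07381439208984, 54.70610046386719), 5.036538600921631) rack [-120.49640166   34.0619    ] z 34.990214964569574
```

View pics/w4.png

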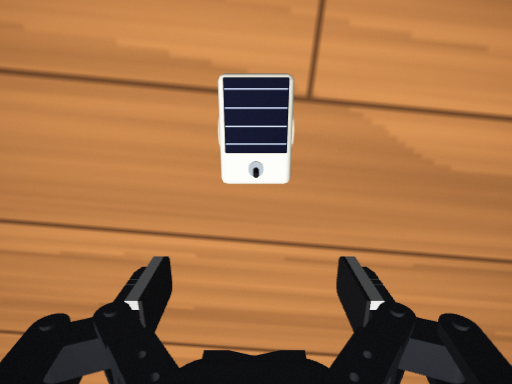

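The lamp sits about 3 mm short of the gap's centre line. I'll check the gap itself from above before correcting.

>>> {"op": "servo_tool", "data": {
  "hand": [8.5,8.5,8.5,8.5,8.5],
  "dp": [
    [2,0,-2.5],
    [2,0,-2.5],
    [2,0,-1],
    [0,0,0],
    [0,0,0]
  ],
  "turn": [0,0,0,0,0]
}}

```text
t: 18.68
position: [482.7, -34.2, 164.7]
orientation: [-0.0, 0.999, 0.045, -0.001]
ft_force: [-1.6, -0.6, -0.7]
opening: 0.996
grip_force: 0.0
```

```bash
python3 l.py w5; python3 - <<'E'
from h import *
s=get_state(); im,d=grab_frame("wrist"); P=cloud("wrist",d,s); o=np.array([606.8,-57.5]); c,sn=np.cos(.0898),np.sin(.0898); M=np.array([[c,-sn],[sn,c]])
r=(P[...,:2]-o)@M
for lo,hi,z0,z1 in((24,60,40,72),(0,20,60,72)):
    m=(r[...,0]>lo)&(r[...,0]<hi)&(P[...,2]>z0)&(P[...,2]<z1)
    h,e=np.histogram(r[m][:,1],bins=np.arange(-130,140,3)); print([(int(a),int(b)) for a,b in zip(e,h) if b])
E
```

```text
tcp [482.74831715 -34.17996587 164.73465157] rack [-121.46051435   34.35094559] q [-1.00e-04  9.99e-01  4.46e-02 -8.00e-04] q6 1.2683320648910072
((485.1318359375, -33.81828308105469), (77.38629150390625, 54.4333610534668), 5.087075233459473) rack [-119.05416402   34.49741861] z 34.57705561949305
rail x [array([ 1. , 20.5]), array([ 0.9, 20.4]), array([ 1. , 20.4]), array([ 1.1, 20. ]), array([ 1. , 19.8])]
[(-82, 10), (-79, 54), (-76, 48), (-73, 67), (-70, 97), (-7, 25), (-4, 53), (-1, 52), (2, 70), (68, 73), (71, 55), (74, 50), (77, 29)]
[(-130, 129), (-127, 134), (-124, 128), (-121, 134), (-118, 121), (-115, 139), (-112, 126), (-109, 123), (-106, 129), (-103, 130), (-100, 125), (-97, 131), (-94, 128), (-91, 136), (-88, 122), (-85, 129), (-82, 133), (-79, 130), (-76, 127), (-73, 130), (-70, 126), (-67, 130), (-64, 127), (-61, 129), (-58, 128), (-55, 128), (-52, 131), (-49, 127), (-46, 132), (-43, 129), (-40, 132), (-37, 132), (-34, 128), (-31, 132), (-28, 126), (-25, 128), (-22, 130), (-19, 132), (-16, 127), (-13, 129), (-10, 127), (-7, 133), (-4, 131), (-1, 126), (2, 132), (5, 125), (8, 127), (11, 132), (14, 131), (17, 131), (20, 126), (23, 127), (26, 127), (29, 126), (32, 157), (35, 125), (38, 128), (41, 126), (44, 124), (47, 123), (50, 129), (53, 132), (56, 132), (59, 126), (62, 127), (65, 128), (68, 130), (71, 129), (74, 131), (77, 129), (80, 132), (83, 127), (86, 127), (89, 134), (92, 123), (95, 129), (98, 127), (101, 122), (104, 132), (107, 128), (110, 132), (113, 121), (116, 128), (119, 125), (122, 132), (125, 127), (128, 124), (131, 126), (134, 132)]
```

View pics/w5.png

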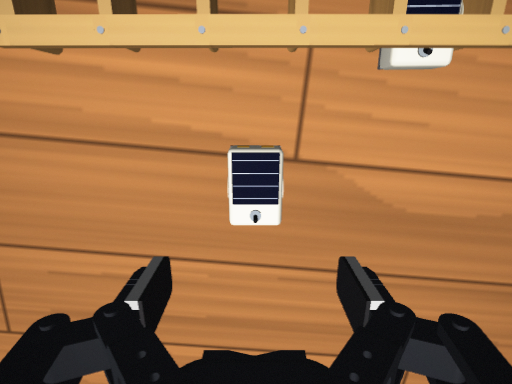

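Gap 3 lies between dividers with inner faces at y_r ≈ 5 and 68, centred at 36.5. The lamp at (256,187) is about 2 mm off, so I'll re-cage it and nudge.

>>> {"op": "servo_tool", "data": {
  "hand": [8.5,8.5,8.5,8.5,8.5,8.5,7,5.8,5.8,5.8],
  "dp": [
    [0,-0.1,3],
    [0,0,3],
    [0,0,3],
    [0,0,3],
    [0,0,2],
    [0,0,1.5],
    [0,0,0],
    [0,0,0],
    [0,0,0],
    [0,0,0]
  ],
  "turn": [0,0,0,0,0,0,0,0,0,0]
}}

```text
t: 20.02
position: [484.0, -33.5, 10.9]
orientation: [0.0, 0.999, 0.044, 0.001]
ft_force: [0.1, -0.2, -0.0]
opening: 0.679
grip_force: 0.0
```

>>> {"op": "servo_tool", "data": {
  "hand": [5.8,5.8,5.8,5.8,7,8.5,8.5,8.5],
  "dp": [
    [0,-0.12,0],
    [0,-0.12,0],
    [0,-0.1,0],
    [0,0.15,0],
    [0,0,0],
    [0,0,0],
    [0,0,0],
    [0,0,0]
  ],
  "turn": [0,0,0,0,0,0,0,0]
}}

```text
t: 21.02
position: [483.2, -31.4, 10.3]
orientation: [-0.0, 0.999, 0.044, -0.0]
ft_force: [-0.4, 0.1, -0.5]
opening: 0.995
grip_force: 0.0
```

>>> {"op": "servo_tool", "data": {
  "hand": [8.5,8.5,8.5,8.5,8.5,8.5,8.5],
  "dp": [
    [0,0,-1.5],
    [0,0,-3],
    [0,0,-3],
    [-2,0,-2],
    [-2,0,0],
    [-2,0,0],
    [0,0,0]
  ],
  "turn": [0,0,0,0,0,0,0]
}}

```text
t: 21.9
position: [422.1, -36.6, 106.0]
orientation: [-0.0, 0.999, 0.044, -0.0]
ft_force: [-1.1, -0.9, -0.3]
opening: 0.992
grip_force: 0.0
```

```bash
python3 l.py w6
```

```text
tcp [422.11087643 -36.61930404 106.01327407] rack [-182.07238623   37.35936296] q [-1.00e-04  9.99e-01  4.41e-02 -3.00e-04] q6 1.232760436873286
((483.7489013671875, -31.022966384887695), (77.70137786865234, 54.66399383544922), 5.03572416305542) rack [-120.18084412   37.40549279] z 34.9880998021697
```

>>> {"op": "servo_tool", "data": {
  "hand": [5,2.6,2.6,2.6,2.6,2.6,2.6,2.6,2.6],
  "dp": [
    [0,0,0],
    [0,0,0],
    [0,0,0],
    [0,0,0],
    [0,0,3],
    [0,0,3],
    [0,0,2.4],
    [0,0,1],
    [0,0,0]
  ],
  "turn": [0,0,0,0,0,0,0,0,0]
}}

```text
t: 23.08
position: [423.3, -36.8, 11.0]
orientation: [-0.0, 0.999, 0.044, -0.001]
ft_force: [-0.2, 0.3, 0.0]
opening: 0.306
grip_force: 0.0
```

>>> {"op": "servo_tool", "data": {
  "hand": [2.6,2.6,2.6,2.6,2.6,2.6,2.6,2.6,2.6,2.6],
  "dp": [
    [0.4,0,0],
    [0.4,0,0],
    [0.4,0,0],
    [0.5,0,0],
    [0.7,0,0],
    [0.8,0,0],
    [0.8,0,0],
    [0.8,0,0],
    [0.6,0,0],
    [0.3,0,0]
  ],
  "turn": [0,0,0,0,0,0,0,0,0,0]
}}

```text
t: 24.32
position: [480.8, -31.8, 11.3]
orientation: [0.0, 0.999, 0.044, 0.0]
ft_force: [-3.5, -1.8, 2.6]
opening: 0.301
grip_force: 1.6
```

```bash
python3 l.py w7
```

```text
tcp [480.84518151 -31.79627033  11.28087002] rack [-123.14221338   36.89570846] q [1.00e-04 9.99e-01 4.45e-02 0.00e+00] q6 1.272642863920234
((526.9931640625, -27.230175018310547), (87.66668701171875, 54.615806579589844), 4.600632667541504) rack [-76.77069092  37.30488416] z 35.10606503671946
rail x [None, None, None, None, None]
```

View pics/w7.png

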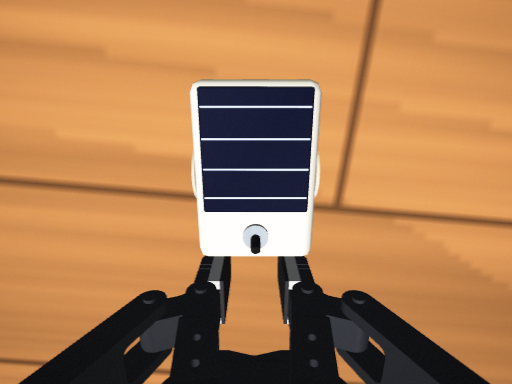

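The lamp is square against both fingertips at (255,255) and on the gap's line. I'll carry on in.

>>> {"op": "servo_tool", "data": {
  "hand": [2.6,2.6,2.6,2.6,2.6,2.6,2.6,2.6,2.6,2.6],
  "dp": [
    [0.4,0,0],
    [0.6,0,0],
    [0.7,0,0],
    [0.7,0,0],
    [0.7,0,0],
    [0.7,0,0],
    [0.7,0,0],
    [0.6,0,0],
    [0.4,0,0],
    [0.2,0,0]
  ],
  "turn": [0,0,0,0,0,0,0,0,0,0]
}}

```text
t: 25.62
position: [536.9, -26.7, 11.3]
orientation: [0.0, 0.999, 0.045, -0.0]
ft_force: [-4.1, -0.5, 2.7]
opening: 0.305
grip_force: 1.7
```

>>> {"op": "servo_tool", "data": {
  "hand": [2.6,2.6,2.6,2.6,2.6,2.6,2.6,2.6,2.6],
  "dp": [
    [0.4,0,0],
    [0.5,0,0],
    [0.5,0,0],
    [0.5,0,0],
    [0.5,0,0],
    [0.5,0,0],
    [0.4,0,0],
    [0.2,0,0],
    [0,0,0]
  ],
  "turn": [0,0,0,0,0,0,0,0,0]
}}

```text
t: 26.75
position: [572.5, -23.7, 11.4]
orientation: [0.0, 0.999, 0.044, 0.0]
ft_force: [-0.7, 0.5, 0.7]
opening: 0.302
grip_force: 0.1
```

>>> {"op": "servo_tool", "data": {
  "hand": [2.6,2.6,2.6,2.6,2.6],
  "dp": [
    [0.25,0,0],
    [0.25,0,0],
    [0.25,0,0],
    [0.15,0,0],
    [0,0,0]
  ],
  "turn": [0,0,0,0,0]
}}

```text
t: 27.38
position: [581.6, -22.8, 11.3]
orientation: [0.0, 0.999, 0.044, 0.0]
ft_force: [0.2, 0.6, -1.1]
opening: 0.301
grip_force: 0.2
```

>>> {"op": "servo_tool", "data": {
  "hand": [2.6,2.6,2.6],
  "dp": [
    [0.1,0,0],
    [0.1,0,0],
    [0,0,0]
  ],
  "turn": [0,0,0]
}}

```text
t: 27.75
position: [583.1, -22.6, 11.3]
orientation: [0.0, 0.999, 0.044, 0.0]
ft_force: [-2.2, 0.7, 1.4]
opening: 0.304
grip_force: 1.1
```

>>> {"op": "servo_tool", "data": {
  "hand": [2.6,2.6,2.6],
  "dp": [
    [0.1,0,0],
    [0.1,0,0],
    [0,0,0]
  ],
  "turn": [0,0,0]
}}

```text
t: 28.12
position: [585.5, -22.4, 11.3]
orientation: [0.0, 0.999, 0.044, 0.0]
ft_force: [-1.0, -0.8, -0.1]
opening: 0.304
grip_force: 0.7
```

>>> {"op": "servo_tool", "data": {
  "hand": [2.6,2.6,2.6],
  "dp": [
    [0.1,0,0],
    [0,0,0],
    [0,0,0]
  ],
  "turn": [0,0,0]
}}

```text
t: 28.5
position: [585.9, -22.4, 11.3]
orientation: [0.0, 0.999, 0.044, -0.0]
ft_force: [-2.6, -0.9, 2.0]
opening: 0.303
grip_force: 1.4
```

>>> {"op": "servo_tool", "data": {
  "hand": [2.6,2.6,2.6],
  "dp": [
    [0.1,0,0],
    [0,0,0],
    [0,0,0]
  ],
  "turn": [0,0,0]
}}

```text
t: 28.88
position: [585.8, -22.4, 11.3]
orientation: [0.0, 0.999, 0.044, -0.001]
ft_force: [-5.2, -0.8, 4.1]
opening: 0.303
grip_force: 2.7
```

>>> {"op": "servo_tool", "data": {
  "hand": [2.6,2.6,2.6],
  "dp": [
    [0.1,0,0],
    [0,0,0],
    [0,0,0]
  ],
  "turn": [0,0,0]
}}

```text
t: 29.25
position: [585.9, -22.3, 11.2]
orientation: [-0.0, 0.999, 0.045, -0.002]
ft_force: [-7.7, -2.4, 5.7]
opening: 0.307
grip_force: 3.8
```

The position has stalled and the force is rising, so the lamp is against the studs. I'll press once more to seat it squarely, back straight off, rise and check.

>>> {"op": "servo_tool", "data": {
  "hand": [2.6,2.6,2.6,2.6],
  "dp": [
    [0.1,0,0],
    [0.1,0,0],
    [0,0,0],
    [0,0,0]
  ],
  "turn": [0,0,0,0]
}}

```text
t: 29.75
position: [585.8, -22.2, 10.9]
orientation: [-0.0, 0.999, 0.045, -0.004]
ft_force: [-11.3, -2.2, 8.4]
opening: 0.305
grip_force: 5.8
```

>>> {"op": "servo_tool", "data": {
  "hand": [2.6,2.6,2.6,2.6,2.6,2.6,2.6,2.6,2.6,2.6],
  "dp": [
    [-0.3,0,0],
    [-0.5,0,0],
    [-2,0,0],
    [-3,0,0],
    [-3,0,0],
    [0,0,-4],
    [0,0,-4],
    [0,0,-4],
    [0,0,-4],
    [0,0,0]
  ],
  "turn": [0,0,0,0,0,0,0,0,0,0]
}}

```text
t: 31.0
position: [506.0, -30.4, 174.9]
orientation: [0.001, 0.999, 0.044, 0.005]
ft_force: [0.3, 0.1, 0.5]
opening: 0.303
grip_force: 0.0
```

```bash
python3 l.py w8; python3 - <<'E'
from h import *
im,d=grab_frame("top"); i2,_=grab_frame("scene")
cv2.imwrite("pics/end.png",np.hstack([cv2.resize(im[120:220,130:470],None,fx=2.3,fy=2.3)]))
P=cloud("top",d); hsv=cv2.cvtColor(im,cv2.COLOR_BGR2HSV)
tm=cv2.inRange(hsv,(45,80,30),(85,255,255)); q=P[(tm>0)&(abs(P[...,2]-90)<12)]; print("tin",q.min(0),q.max(0))
E
```

```text
tcp [505.95638195 -30.40295933 174.88073626] rack [-98.00724255  36.03144907] q [0.0011 0.999  0.0444 0.0046] q6 1.2853146268715674
rail x [array([ 1.1, 20.8]), array([ 1.1, 20.8]), array([ 1.2, 20.7]), array([ 1.1, 20.8]), array([ 1.1, 20.9])]
tin [600.29516545 213.18952888  78.02481762] [671.6663791  286.05559895  97.61669905]
```

View pics/w8.png

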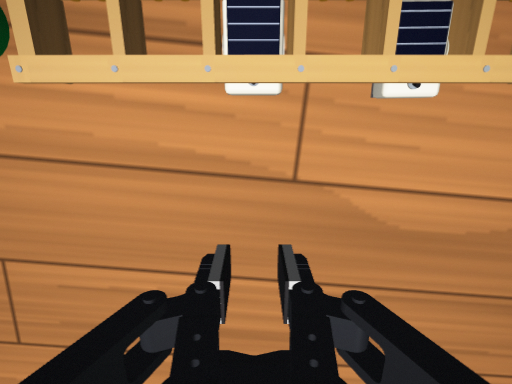

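```bash
python3 - <<'E'
from h import *
s=get_state(); im,d=grab_frame("wrist"); P=cloud("wrist",d,s); o=np.array([606.8,-57.5]); c,sn=np.cos(.0898),np.sin(.0898); M=np.array([[c,-sn],[sn,c]])
r=(P[...,:2]-o)@M
m=(abs(P[...,2]-34)<9)&(r[...,0]>-30)&(r[...,0]<66)
for yc in(37,-111):
    for y in(-18,0,18):
        k=m&(abs(r[...,1]-yc-y)<5)&(r[...,0]<15); b=m&(abs(r[...,1]-yc-y)<5)&(r[...,0]>20); print(yc,y,np.percentile(r[k][:,0],[2,50]).round(1),P[k][:,2].mean().round(1),"back",P[b][:,2].mean().round(1), np.percentile(r[b][:,0],98).round(1))
    k=m&(abs(r[...,1]-yc)<31)&(abs(P[...,2]-34)<3); print(np.percentile(r[k][:,1],[1,99]))
E
```

```text
37 -18 [-7.1 -2.5] 32.5 back 35.4 60.0
37 0 [-7.1 -2.4] 33.3 back 35.5 59.9
37 18 [-7.1 -2.4] 32.6 back 35.5 60.0
[11.37564621 62.73223012]
-111 -18 [-9.1 -3.4] 32.8 back 35.4 59.8
-111 0 [-9.2 -3.4] 34.8 back 35.5 59.9
-111 18 [-10.   -4.2] 32.8 back 35.6 59.8
[-135.02811271  -85.63084941]
```

View pics/end.png

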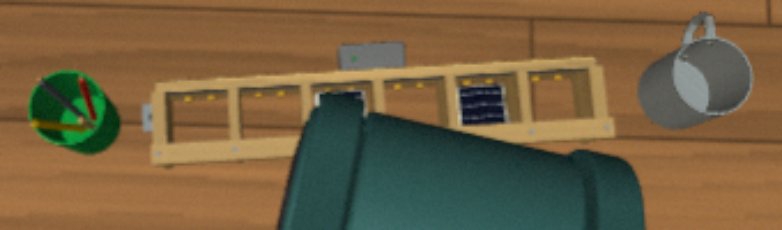

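The lamp is in gap 3, level and square at y_r ≈ 37. Its front end stands 7–8 mm out of the rail, which means it is home, and the tin, mug and docked lamp look undisturbed. Handing in.

```bash
python3 -c "
from bench import *
print(finish_job())"
```

```text
the job is handed in; nothing more can be done
None
```

I counted gaps one to three from the pencil-tin end with one fingertip on the rail, pushed the lamp along the table into the third gap until it stopped against the contact studs, and handed the job in.

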